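# Load the next casting at the curing lamp

## Task

Switch the curing lamp off at the selector on its grey controller (pointer to the small ring). Then take the carrier with the forked casting, hook it onto the rail's free part, well to the left of the dark band (your left, facing the rail from the robot), and slide it along, without lifting it again, until it hangs centred on the band in front of the lamp. Only then turn the selector to the two-dot mark, and leave the other two carriers where they are.

Things in the scene. Friction and masses are not known exactly. Their poses are not given: they have to be found in the camera images.
- carrier_fork: Loose steel carrier on the bench, 234 mm tall, 0.35 to 0.6 kg, bolted to it a white casting with two upright parallel ears (a fork, 60 mm wide). Origin: centre of the tray's underside; z up, y along its width. Tray 64 (x) x 110 (y) x 6 mm. Hung on the rail: upright, origin 42.5 mm above the bench (182.5 mm straight below the rail's axis), y along the rail, x away from the robot.
- fork_grip (a point): Centre of the carrier_fork's black grip bar, 226 mm above its underside, over the tray's middle: 14 mm thick (x), 88 mm long (y), 16 mm high. Two 8 mm rods join it to the hooks below at y = -40 and +40 mm. Axes as carrier_fork.
- fork_hooks (a point): On carrier_fork, midway between its two hooks (8 mm rod, at y = -40 and +40 mm), under their V roofs, 190 mm above its underside. The hooks are open downwards, about 20 mm wide inside; free tips on the +x side, ending 28 mm below this point; closed legs (stems down to the tray) on the -x side. So bring it over the rail from the robot's side, tips above the rail, then lower it.
- carrier_knuckle: Bystander: same frame and size as carrier_fork, standing on the bench to its left or right, but its white casting is one broad round drum, 68 mm across, not a fork. Origin: centre of the tray's underside.
- carrier_done: Bystander: same frame and size as carrier_fork, with a drum casting, already hanging on the rail 185 to 215 mm to the right (-y) of the rail's middle. Origin: centre of the tray's underside.
- rail: Fixed horizontal steel bar, 12 mm thick, along this body's y axis, its axis 225 mm above the bench. Origin on the bench under the bar's middle. Posts at y = -310 and +310 mm, with 26 mm clamp blocks on the bar's ends. Left of the mark (+y) the bar is free.
- mark (a point): On the rail's axis, centre of a dark band 10 mm wide round the rail, within 50 mm of the rail's middle: where the carrier's middle has to hang. Axes as the rail's. The curing lamp (grey head 126 mm wide, top 146 mm above the bench) stands fixed behind it, its window 57 mm beyond (+x) the rail's axis.
- selector (a joint): Selector angle, rad: 0 = pointer at the ring (lamp off), then clockwise from above 0.524 = one dot, 1.047 = two dots, 1.571 = three dots (30 degrees apart). Each mark's dots lie in a radial row. It clicks into these four places: about 0.15 N m turns it over a click; let go, it falls into the nearest. Stops 0.05 rad past the ring and the three dots. It starts at one, two or three dots.
- selector_grip (a point): On the black knob's upright axis at the height to grip, 119 mm above the bench. Bar handle 60 mm long, 14 mm thick (10 mm at the pointer end), from 22 mm below to 14 mm above this point, on a round plate of 60 mm diameter. x axis along the bar to the pointer end (white line), z up; turns with the knob. It sits in the middle of the top of a fixed grey box 136 x 150 x 85 mm.
There are look-alikes about, which are no part of the job. What is shaped like the part that bears selector but red is not meant. Leave any green look-alike of the carrier_fork alone.

How it is judged:
By the outcome, as a careful person would: the job done as asked, in the order asked, and still so for the second after the job is handed in, with the robot touching nothing.
It also fails if it takes over 72 s, if anything falls off the work surface, if the arm or the gripper's body presses on something with over 40 N, if the wrist force passes 120 N, or if a joint passes its speed limit or range.

## Robot

A 7-joint arm with a two-finger parallel gripper is mounted at the origin on the work surface. World frame = base frame: x ahead of the robot, y to its left, z up, the work surface at z = 0. Lengths are in m, angles in rad, forces in N, time in s.
With the tool pointing down it reaches from about 0.425 to 0.95 m from the base axis. Payload 4.7 kg.
Tool frame: the origin (TCP) lies between the finger pads; the fingertips stand 25 mm ahead of it and the grasp point (between the pads) lies 6 mm ahead of it; z points along the fingers, y is the line along which they close (so a half turn about z gives the same grasp; the last joint's range is limited). The gripper opens to 85 mm and grips with 20 to 120 N. Pads are 22 mm wide; open, the fingers measure 114 mm over their backs; the gripper's body (76 mm by 85 mm) begins 54 mm behind the grasp point. The pads swing forward as they close: fully open they stand 13 mm farther back than shut.
Start: joints at [1.198, 0.469, -0.049, 1.532, 0.024, 1.141, -0.082], TCP at [0.228, -0.635, 0.256] pointing down, gripper open.
Joint ranges: [-2.59, 2.59], [-0.33, 1.99], [-1.39, 1.29], [0.1, 2.45], [-1.04, 4.18], [0.21, 1.99], [-2.66, 2.66]. Speed limits (rad/s): [2.57, 2.57, 3.14, 3.14, 3.14, 3.14, 3.14].

## Interface

Orientations are given as a 3x3 rotation matrix whose columns are the frame's x, y, z axes.
In Python, from rig import * gives the robot as it stands. Calls block until the motion is done:
- movep(position, orientation): joint-space move of the TCP to a pose.
- move_l(position, attitude=None, feed=0.15, until_force=None): straight line of the TCP; attitude=None keeps the orientation; feed is the mean speed in m/s. With until_force (N) it stops when the force on the tool has changed by that much, and returns True; else False.
- move_joints(angles): joint-space move.
- command_gripper(opening, newtons=None): finger opening in m; newtons is the grip in N (None keeps the last); returns when the fingers have stopped.
- sleep(seconds).
- inverse_kinematics(position, orientation): joint angles nearest the present ones, or None.
- sense(): the state.
- camera(name): name is "scene" or "top" or "wrist"; returns (picture, depth): 420x560x3 uint8, red, green, blue; 420x560 float32, m along the optical axis (not along the pixel's ray), 0 where there is no reading.
- camera_params(name): a dict with "K" (3x3 intrinsics, pixels), "dist" ([k1, k2, p1, p2, k3] as OpenCV has them; the pictures are not rectified), "position" and "rotation" of the camera in the world; the wrist camera has in their place "tool_from_camera" (4x4, takes a point from camera to tool coordinates, whose origin is the TCP and whose axes are the flange's). Camera axes: x right, y down, z forward; pixel columns grow to the right and rows downward; lengths in m; the calibration is good to about 2 mm. A picture is of the moment at which its call begins: read the wrist's pose just before it. camera_params takes no time and is no camera call.
A pose or a line that the arm cannot do raises Unreachable and nothing moves.
- finish_job(): hands the job in; it is judged then, once.
The state is a dict: "time_s": time; "joint_pos": joint angles; "qd": joint speeds; "joint_efforts": joint torques, N m; "position": TCP position; "tcp_rot": TCP orientation; "wrist_force": force on the tool from outside, world axes, zero at the start; "ft_torque": the same for the moment, N m; "finger_gap": finger opening in m; "gripper_force": force on a finger pad.
Only numpy, scipy, OpenCV 4.12 (cv2) and the standard library are available. Lean on these libraries where they do the work, as an engineer would, in place of code of your own. Each camera call takes 0.05 s, during which the arm holds its last target. There are 200 camera calls.

## Working session

There is one attempt and no reset: what is moved stays moved. The work goes in short steps, each a Python script; the robot and the scene stay as the last script left them, time stands still between calls to the robot, and variables do not carry over. Pictures are saved under pics/ and viewed, at most 10 in all, crops included, and the job is handed in when it is done.

```bash
mkdir -p pics; ls
cat > h.py <<'E'
from rig import *
import numpy as np, cv2
def cam(name):
    s=sense(); im,d=camera(name); p=camera_params(name)
    if name=="wrist":
        T=np.eye(4);T[:3,:3]=np.array(s["tcp_rot"]);T[:3,3]=s["position"]
        T=T@np.array(p["tool_from_camera"])
    else:
        T=np.eye(4);T[:3,:3]=np.array(p["rotation"]);T[:3,3]=p["position"]
    K=np.array(p["K"],float);D=np.array(p["dist"],float)
    return im,d,T,K,D
def cloud(c):
    im,d,T,K,D=c
    h,w=d.shape
    uv=np.stack(np.meshgrid(np.arange(w),np.arange(h)),-1).reshape(-1,1,2).astype(float)
    n=cv2.undistortPoints(uv,K,D).reshape(h,w,2)
    P=np.dstack([n*d[...,None],d])
    W=P@T[:3,:3].T+T[:3,3]
    W[d==0]=np.nan
    return W
def proj(X,c):
    im,d,T,K,D=c
    Ti=np.linalg.inv(T)
    return cv2.projectPoints(np.atleast_2d(X).astype(float),cv2.Rodrigues(Ti[:3,:3])[0],Ti[:3,3],K,D)[0].reshape(-1,2)
def save(n,im,f=None):
    if f: im=cv2.resize(im,None,fx=f,fy=f,interpolation=cv2.INTER_CUBIC)
    cv2.imwrite(f"pics/{n}.png",im[...,::-1])
E
python3 - <<'E'
from h import *
import pickle
a=cam("scene");b=cam("top")
pickle.dump((a,b),open("ab.pkl","wb"))
save("scene",a[0]);save("top",b[0])
for c in(a,b): print(c[2].round(3).tolist(),c[3][0,0])
print(sense())
E
```

```text
pics
[[0.339, 0.755, -0.562, 1.151], [0.941, -0.262, 0.216, -0.319], [0.016, -0.602, -0.799, 1.223], [0.0, 0.0, 0.0, 1.0]] 503.25881043905184
[[-0.003, -0.99, 0.143, 0.255], [-1.0, 0.003, 0.003, -0.02], [-0.003, -0.143, -0.99, 1.067], [0.0, 0.0, 0.0, 1.0]] 418.10496991970444
{'time_s': 0.1, 'joint_pos': array([ 1.19807635,  0.46938358, -0.04862396,  1.53358573,  0.0240631 ,
        1.14097758, -0.08228344]), 'qd': array([-0.00088163, -0.0023406 ,  0.00195364, -0.00370089,  0.00211105,
        0.00036386,  0.00062456]), 'joint_efforts': array([ 4.40341701e-04, -5.11516106e+01, -4.69882542e-02, -2.38391769e+01,
        1.08482328e-02,  4.32258195e-03,  3.82012945e-05]), 'position': array([ 0.22741043, -0.6350274 ,  0.25534625]), 'tcp_rot': array([[ 9.41454894e-01,  3.37138413e-01, -6.10485852e-04],
       [ 3.37138966e-01, -9.41453427e-01,  1.66228664e-03],
       [-1.43233172e-05, -1.77078646e-03, -9.99998432e-01]]), 'wrist_force': array([-0.1198682 , -0.39580556, -0.33046065]), 'ft_torque': array([-0.01656365,  0.04050354, -0.02907498]), 'gripper_force': 0.0, 'finger_gap': 0.08557367412765399}
```

View pics/scene.png

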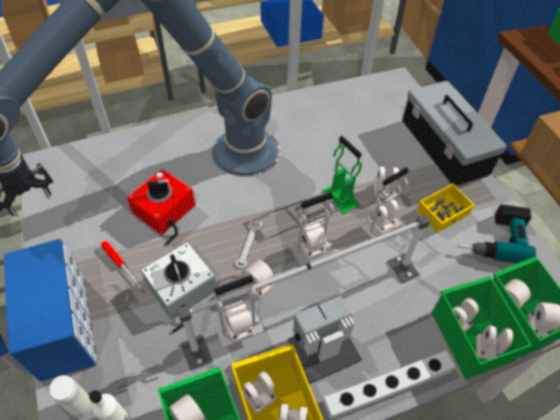

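View pics/top.png

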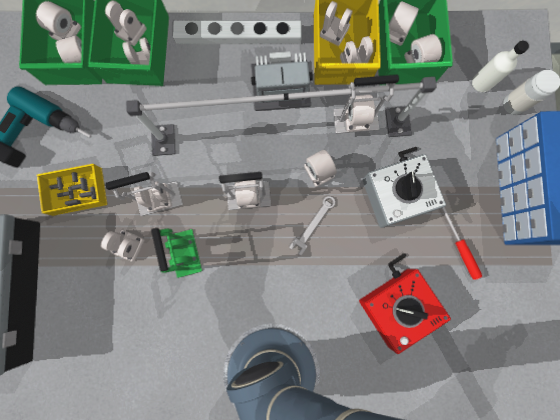

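Possible confusions (top view):
- **Carrier:** steel at (150,190), steel at (243,190), hanging one at (362,110), green look-alike at (178,252).
- **Selector:** grey box at (408,187), red look-alike at (405,310).

The description points to the carrier at (150,190) and the grey box. I'll check both in one crop.

Run:
```python
from h import *
import pickle
a,b=pickle.load(open("ab.pkl","rb"))
r=lambda im,x,y,w,h:cv2.resize(im[y:y+h,x:x+w],(390,290),interpolation=cv2.INTER_CUBIC)
m=np.vstack([np.hstack([r(a[0],290,150,134,100),r(b[0],100,150,180,134)]),np.hstack([r(b[0],360,140,94,70),r(a[0],130,225,107,80)])])
save("m",m)
Wb=cloud(b);Wa=cloud(a)
g=lambda W,u,v:W[v-1:v+2,u-1:u+2].reshape(-1,3)
for n,W,pts in(("top",Wb,[(128,181),(241,177),(410,187),(140,107),(430,85),(160,255),(280,98),(375,82)]),):
  for u,v in pts: print(n,u,v,np.nanmedian(g(W,u,v),0).round(4))
# cluster points in grip bar height
for nm,c,W in(("top",b,Wb),("scene",a,Wa)):
  gray=c[0].max(2)
  mk=(W[...,2]>.215)&(W[...,2]<.245)&(gray<70)&(W[...,0]>.3)&(W[...,0]<.8)&(abs(W[...,1])<.6)
  n,l,s,ce=cv2.connectedComponentsWithStats(mk.astype(np.uint8))
  for i in range(1,n):
    if s[i,4]>60:
      P=W[l==i];q=cv2.minAreaRect((P[:,:2]*1000).astype(np.float32));print(nm,"bar",s[i,4],ce[i].round(),q,np.median(P[:,2]))
# knob
  mk=(W[...,2]>.118)&(W[...,2]<.145)&(gray<90)&(W[...,0]>.3)&(W[...,0]<.7)&(W[...,1]<-.2)
  n,l,s,ce=cv2.connectedComponentsWithStats(mk.astype(np.uint8))
  for i in range(1,n):
    if s[i,4]>25:
      P=W[l==i];q=cv2.minAreaRect((P[:,:2]*1000).astype(np.float32));print(nm,"knob",s[i,4],ce[i].round(),q,np.median(P[:,2]))
```

```text
top 128 181 [0.4287 0.2871 0.2339]
top 241 177 [0.4367 0.0583 0.2338]
top 410 187 [ 0.435  -0.3171  0.1281]
top 140 107 [0.5863 0.2703 0.2322]
top 430 85 [ 0.6299 -0.3331  0.2373]
top 160 255 [0.2798 0.2168 0.2334]
top 280 98 [ 0.6069 -0.0216  0.2287]
top 375 82 [ 0.6189 -0.2108  0.2745]
top bar 332 [127. 181.] ((430.7435302734375, 290.0038757324219), (13.75898265838623, 86.22708129882812), 15.34680461883545) 0.23383871039942078
top bar 295 [241. 177.] ((437.4790954589844, 60.19477081298828), (13.430791854858398, 86.20761108398438), 5.874574661254883) 0.2334246198700437
top bar 132 [156. 236.] ((315.5956115722656, 226.5498504638672), (35.424564361572266, 12.825130462646484), 16.188005447387695) 0.23352214520253423
top knob 173 [412. 186.] ((440.54925537109375, -323.0467224121094), (58.804771423339844, 15.224247932434082), 1.7009494304656982) 0.13119058753569013
scene bar 138 [395. 176.] ((432.7703552246094, 287.89727783203125), (14.517945289611816, 87.44012451171875), 14.435384750366211) 0.23499029196168014
scene bar 193 [316. 200.] ((438.04248046875, 57.90803146362305), (15.145774841308594, 89.65998077392578), 5.384731292724609) 0.23429745564044335
scene knob 72 [174. 265.] ((444.38153076171875, -325.760498046875), (59.9683723449707, 13.656826972961426), 2.960847854614258) 0.13304928831354224
scene knob 174 [ 60. 351.] ((589.2825927734375, -635.9134521484375), (88.91085052490234, 5.812819004058838), 89.03097534179688) 0.13246026725087812
```

View pics/m.png

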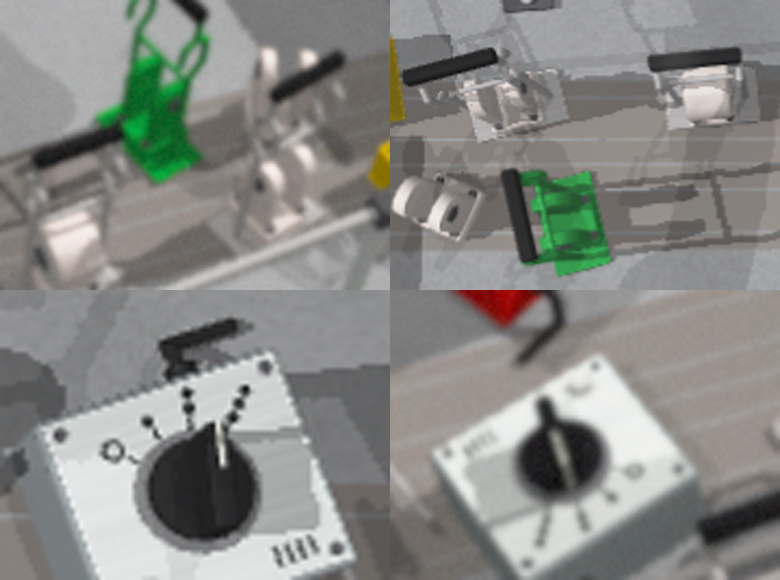

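The crops show the two-eared casting on the left steel carrier (bar at top (128,181)). The middle carrier has a drum. The grey box's pointer appears to be at two dots. Next I'll look at the knob from close by.

```bash
cat >> h.py <<'E'
def R(deg):
    a=np.radians(deg);c,s=np.cos(a),np.sin(a)
    return np.array([[c,s,0],[s,-c,0],[0,0,-1.]])
E
python3 - <<'E'
from h import *
import pickle
a,b=pickle.load(open("ab.pkl","rb"))
Wb=cloud(b)
# rail fit
X=Wb.reshape(-1,3);X=X[(X[:,2]>.215)&(X[:,2]<.24)&(X[:,0]>.56)&(X[:,0]<.66)&(X[:,1]<.24)&(X[:,1]>-.13)]
p=np.polyfit(X[:,1],X[:,0],1);p=np.polyfit(*X[abs(X[:,0]-np.polyval(p,X[:,1]))<.008][:,[1,0]].T,1)
print("rail",p,np.degrees(np.arctan(-p[0])),np.median(X[:,2]))
# fork carrier heights
c,s=np.cos(np.radians(15.3)),np.sin(np.radians(15.3))
Q=Wb.reshape(-1,3)-[.431,.289,0];L=np.c_[Q[:,0]*c+Q[:,1]*s,-Q[:,0]*s+Q[:,1]*c,Q[:,2]]
L=L[(abs(L[:,0])<.045)&(abs(L[:,1])<.06)]
for z0 in np.arange(0,.24,.02):
  k=L[(L[:,2]>=z0)&(L[:,2]<z0+.02)]
  if len(k):print(round(z0,2),len(k),k.min(0).round(3),k.max(0).round(3))
movep([.40,-.323,.30],R(3))
w=cam("wrist");pickle.dump(w,open("w1.pkl","wb"));save("w1",w[0])
print(sense()["time_s"],sense()["joint_pos"].round(2))
W=cloud(w);mk=(W[...,2]>.125)&(W[...,2]<.142)&(abs(W[...,0]-.44)<.06)&(abs(W[...,1]+.323)<.06)
P=W[mk];print(len(P),cv2.minAreaRect((P[:,:2]*1000).astype(np.float32)),np.median(P[:,2]),P[:,:2].mean(0))
print(proj([.44,-.323,.133],w))
E
```

```text
rail [-0.07869695  0.60773174] 4.499729133319921 0.22994761385483908
0.0 666 [-0.045 -0.06   0.   ] [0.045 0.06  0.02 ]
0.02 280 [-0.03  -0.041  0.02 ] [0.031 0.031 0.04 ]
0.04 82 [-0.021 -0.041  0.04 ] [0.019 0.029 0.06 ]
0.06 78 [-0.021 -0.041  0.06 ] [0.021 0.043 0.08 ]
0.08 129 [-0.021 -0.041  0.08 ] [0.022 0.042 0.1  ]
0.1 148 [-0.017 -0.041  0.1  ] [0.018 0.044 0.119]
0.12 86 [-0.003 -0.041  0.122] [0.005 0.043 0.139]
0.14 36 [-0.016 -0.041  0.141] [0.004 0.045 0.16 ]
0.16 31 [-0.017 -0.041  0.161] [0.019 0.043 0.18 ]
0.18 91 [-0.017 -0.042  0.182] [0.018 0.044 0.199]
0.2 15 [-0.004 -0.042  0.2  ] [0.003 0.043 0.217]
0.22 352 [-0.007 -0.042  0.221] [0.009 0.045 0.238]
1.5 [ 0.72  0.17 -0.14  1.85  0.03  1.12 -0.95]
1098 ((440.9527893066406, -324.9717712402344), (60.0594367980957, 13.969314575195312), 3.382711410522461) 0.1326350752564118 [ 0.43989987 -0.32508326]
[[277.5768138  149.54459245]]
```

View pics/w1.png

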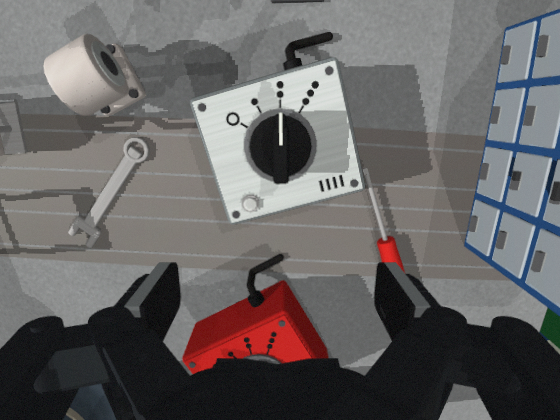

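The wrist view shows the pointer at the two dots (280,90), the knob's centre at (280,147) and the ring at (233,119). So the ring is a 60° turn counter-clockwise.

Run:
```python
from h import *
x,y=.441,-.325
movep([x,y,.20],R(3.4)); print(sense()["time_s"])
print(move_l([x,y,.127],feed=.1,until_force=10)); print(sense()["time_s"],sense()["position"])
command_gripper(0.0,40); s=sense();print(s["time_s"],s["finger_gap"],s["wrist_force"].round(1))
for k in (33.4,64.4):
  move_l([x,y,.127],R(k)); s=sense();print(s["time_s"],s["wrist_force"].round(1),s["ft_torque"].round(2),s["joint_pos"].round(2))
command_gripper(.06)
move_l([x,y,.22],feed=.2)
movep([.41,y,.30],R(20))
w=cam("wrist");save("w2",w[0][:260,150:430],2)
print(sense()["time_s"])
W=cloud(w);mk=(W[...,2]>.125)&(W[...,2]<.142)&(abs(W[...,0]-.44)<.06)&(abs(W[...,1]+.323)<.06)
P=W[mk];print(len(P),cv2.minAreaRect((P[:,:2]*1000).astype(np.float32)),P[:,:2].mean(0))
```

```text
2.0083
False
2.8917 [ 0.44145963 -0.3253505   0.12774343]
3.5417 0.013127725487042085 [-1.5 -0.2  2.5]
4.2167 [-1.9  2.4  5.2] [ 0.55  0.41 -0.02] [ 0.77  0.43 -0.27  1.95  0.16  0.78 -0.58]
4.9083 [-3.5  3.1  7.3] [ 0.73  0.68 -0.03] [ 0.87  0.45 -0.4   1.95  0.23  0.8  -0.11]
6.75
1068 ((439.5499267578125, -323.8506164550781), (60.15741729736328, 14.106826782226562), 63.26365280151367) [ 0.43942481 -0.32473286]
```

View pics/w2.png

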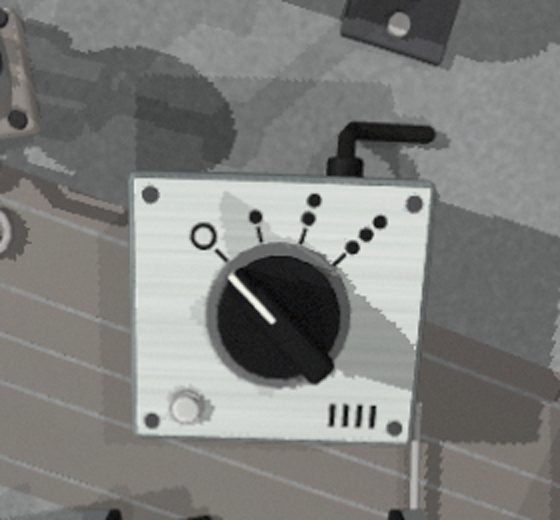

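The pointer at (250,295) now aims at the ring (203,237), so the lamp is off. Next I'll view the mark and the fork carrier from the wrist camera.

Run:
```python
from h import *
import pickle
movep([.56,-.02,.40],R(30)); w=cam("wrist")
t=sense()["time_s"]
movep([.45,.20,.40],R(105)); v=cam("wrist"); print(t,sense()["time_s"],sense()["joint_pos"].round(2))
pickle.dump((w,v),open("wv.pkl","wb"))
save("wv",np.hstack([cv2.resize(w[0],(400,300)),cv2.resize(v[0],(400,300))]))
W=cloud(w);X=W.reshape(-1,3);C=w[0].reshape(-1,3)
k=(X[:,2]>.218)&(X[:,2]<.24)&(abs(X[:,0]-(.6077-.0787*X[:,1]))<.012)&(X[:,1]>-.13)&(X[:,1]<.2)
X=X[k];C=C[k].max(1)
p=np.polyfit(X[:,1],X[:,0],1);print("rail",p,np.degrees(np.arctan(-p[0])),X[:,1].min(),X[:,1].max())
top=X[:,2]>.2275
for y in np.arange(-.13,.2,.005):
  m=top&(X[:,1]>=y)&(X[:,1]<y+.005)
  if m.sum():print(f"{y:.3f}:{np.median(C[m]):.0f}",end=" ")
print()
W=cloud(v);mk=(W[...,2]>.222)&(W[...,2]<.245)&(abs(W[...,0]-.43)<.07)&(abs(W[...,1]-.289)<.07)&(v[0].max(2)<90)
P=W[mk];print(len(P),cv2.minAreaRect((P[:,:2]*1000).astype(np.float32)),np.median(P[:,2]))
```

```text
8.1333 9.15 [ 0.29  0.14 -0.87  1.7   0.11  1.35 -0.35]
rail [-0.07904559  0.60861166] 4.519581429529822 -0.12988863150024418 0.19994293465347016
-0.130:168 -0.125:166 -0.120:167 -0.115:167 -0.110:167 -0.105:168 -0.100:166 -0.095:168 -0.090:170 -0.085:169 -0.080:168 -0.075:166 -0.070:167 -0.065:166 -0.060:168 -0.055:169 -0.050:168 -0.045:159 -0.040:31 -0.035:32 -0.030:162 -0.025:169 -0.020:168 -0.015:170 -0.010:168 -0.005:167 0.000:166 0.005:167 0.010:168 0.015:167 0.020:168 0.025:169 0.030:165 0.035:167 0.040:166 0.045:169 0.050:169 0.055:167 0.060:167 0.065:167 0.070:145 0.075:144 0.080:145 0.085:145 0.090:144 0.095:145 0.100:146 0.105:144 0.110:145 0.115:145 0.120:144 0.125:144 0.130:143 0.135:146 0.140:143 0.145:145 0.150:145 0.155:164 0.160:166 0.165:166 0.170:166 0.175:166 0.180:165 0.185:167 0.190:166 0.195:166 
1851 ((429.80963134765625, 289.259765625), (13.479388236999512, 88.26897430419922), 15.217761993408203) 0.23355512158731695
```

View pics/wv.png

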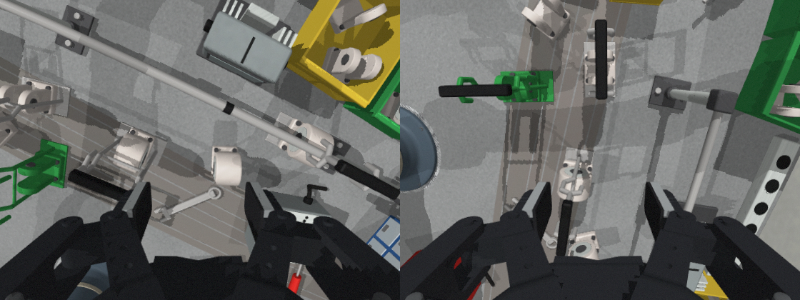

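The left picture shows the dark band at (228,108), which gives mark ≈ (0.611, -0.0355) and rail yaw 4.5°. The right picture shows the fork carrier's bar near (601,58), next to its casting. Now I'll grasp it and hook it on.

Run:
```python
from h import *
c=np.array([.430,.289]); m=np.array([.6114,-.0355]); u=np.array([-.0788,.9969]); n=np.array([.9969,.0788])
def st(t):
  s=sense();print(t,round(s["time_s"],2),s["position"].round(4),s["wrist_force"].round(1),round(s["finger_gap"],4),flush=True)
command_gripper(.085)
movep([*c,.30],R(105.2))
print(move_l([*c,.232],feed=.1,until_force=10)); st("down")
command_gripper(0,70); st("grip")
move_l([*c,.26],feed=.06); st("lift")
move_l([*c,.315],feed=.1); st("lift2")
pre=m+.17*u-.08*n
move_l([*pre,.315],R(94.5),feed=.12); st("pre")
sleep(.5)
a=cam("scene");save("pre",a[0][100:400,200:480],2)
W=cloud(a)
mk=(W[...,2]>.29)&(W[...,2]<.33)&(a[0].max(2)<70)&(abs(W[...,0]-pre[0])<.08)&(abs(W[...,1]-pre[1])<.06)
P=W[mk];print(len(P),pre,cv2.minAreaRect((P[:,:2]*1000).astype(np.float32)),np.percentile(P[:,2],[5,50,95]) if len(P) else 0)
```

```text
False
down 10.96 [0.4304 0.2893 0.2326] [ 0.   0.9 -0.6] 0.0852
grip 11.61 [0.4304 0.2892 0.2323] [0.9 0.2 0.9] 0.0126
lift 12.22 [0.4299 0.2888 0.26  ] [ 0.  -0.6 -5.5] 0.0125
lift2 12.93 [0.4297 0.2886 0.3145] [ 0.3  0.4 -5.5] 0.0127
pre 14.61 [0.5178 0.1287 0.3151] [-0.2  0.3 -4.4] 0.0133
161 [0.518252 0.127669] ((522.6957397460938, 119.56037139892578), (73.29508972167969, 30.573909759521484), 79.58363342285156) [0.30531043 0.31684165 0.32284106]
```

View pics/pre.png

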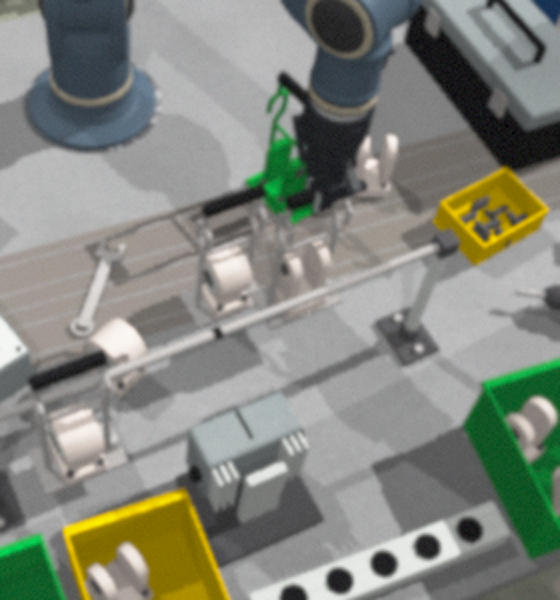

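The carrier is held upright, with its casting at (305,265) behind the rail and its hook tips above it. Now over the rail, lower and slide.

Run:
```python
from h import *
m=np.array([.6114,-.0355]); u=np.array([-.0788,.9969]); n=np.array([.9969,.0788])
def st(t):
  s=sense();print(t,round(s["time_s"],2),s["position"].round(4),s["wrist_force"].round(1),s["ft_torque"].round(2),round(s["finger_gap"],4),flush=True)
h=m+.17*u
print(move_l([*h,.315],feed=.06,until_force=6)); st("over")
print(move_l([*h,.284],feed=.05,until_force=6)); st("low")
print(move_l([*h,.2715],feed=.02,until_force=4)); st("contact")
sleep(.3); st("rest")
```

```text
True
over 16.33 [0.5916 0.1331 0.3121] [ 1.  -0.1 -5.3] [ 0.08 -0.1  -0.02] 0.0125
False
low 17.05 [0.5981 0.1341 0.284 ] [ 0.9  0.  -4.7] [ 0.01 -0.06  0.  ] 0.0127
True
contact 17.54 [0.5983 0.134  0.2746] [ 1.1 -0.1  3.8] [ 0.12 -0.32 -0.09] 0.0125
rest 17.84 [0.5983 0.134  0.2746] [1.5 0.9 5.5] [ 0.2  -0.49 -0.03] 0.0128
```

Contact came at exactly the expected height, so the hooks are on the rail. Now I'll slide it.

Run:
```python
from h import *
m=np.array([.6114,-.0355]); u=np.array([-.0788,.9969])
def st(t):
  s=sense();print(t,round(s["time_s"],2),s["position"].round(4),s["wrist_force"].round(1),s["ft_torque"].round(2),round(s["finger_gap"],4),flush=True);return s
for d in (.13,.085,.04,0):
  p=m+d*u
  print(move_l([*p,.2742],feed=.06,until_force=15)); st(d)
sleep(.3)
w=cam("wrist");t=cam("top");s=cam("scene")
import pickle;pickle.dump((w,t,s),open("slide.pkl","wb"))
print(st("end")["position"])
save("sl",np.hstack([cv2.resize(w[0],(400,300)),cv2.resize(s[0][150:360,180:460],(400,300))]))
```

```text
False
0.13 18.65 [0.6017 0.0943 0.2745] [3.4 2.5 1.3] [ 0.74 -0.97  0.  ] 0.0131
False
0.085 19.55 [0.605  0.0499 0.2745] [4.2 3.2 1.9] [ 0.78 -0.94  0.03] 0.0128
False
0.04 20.45 [0.6086 0.0053 0.2746] [4.3 3.4 1.5] [ 0.82 -0.92  0.03] 0.0125
False
0 21.27 [ 0.6117 -0.0345  0.2746] [3.7 3.9 2.5] [ 0.83 -0.96  0.02] 0.0128
end 21.72 [ 0.6117 -0.0345  0.2746] [4.1 3.4 2. ] [ 0.87 -1.03  0.02] 0.0129
[ 0.61169825 -0.03450851  0.27457688]
```

View pics/sl.png

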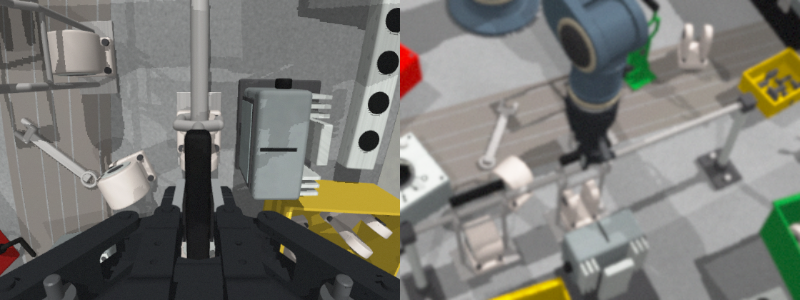

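The carrier hangs on the rail in front of the lamp (bar at left (197,160)). Now I'll release it, back off upward and measure its centring.

Run:
```python
from h import *
import pickle
command_gripper(.085); sleep(.3)
s=sense();p=s["position"]
move_l([p[0],p[1],.34],feed=.1)
movep([.56,-.06,.42],R(30)); sleep(.3); w=cam("wrist");t=cam("top");c=cam("scene");print(sense()["time_s"])
pickle.dump((w,t,c),open("rel.pkl","wb"))
save("rel",np.hstack([cv2.resize(w[0],(480,360)),cv2.resize(c[0][190:370,180:340],(320,360))]))
for nm,k in(("w",w),("t",t),("s",c)):
  W=cloud(k);mk=(W[...,2]>.262)&(W[...,2]<.29)&(k[0].max(2)<80)&(abs(W[...,0]-.611)<.03)&(abs(W[...,1]+.036)<.06)
  P=W[mk]
  if len(P)>20: print(nm,len(P),cv2.minAreaRect((P[:,:2]*1000).astype(np.float32)),np.median(P[:,2]))
W=cloud(w);X=W.reshape(-1,3);C=w[0].reshape(-1,3).max(1)
k=(X[:,2]>.222)&(X[:,2]<.236)&(abs(X[:,0]-(.6086-.079*X[:,1]))<.012)&(abs(X[:,1]+.036)<.03)&(C<70)
print("band",k.sum(),X[k].min(0),X[k].max(0),np.median(X[k],0))
```

```text
24.875
w 2055 ((609.6043701171875, -34.48664474487305), (14.400422096252441, 87.41455078125), 4.588479995727539) 0.2760687733490126
t 52 ((608.560546875, -37.05244064331055), (11.615382194519043, 15.807164192199707), 5.929329872131348) 0.27504749962607644
s 257 ((611.4998168945312, -37.17563247680664), (13.937284469604492, 84.89876556396484), 4.616799831390381) 0.27687986584814916
band 34 [ 0.61564689 -0.06409113  0.22503357] [ 0.6184835  -0.03036246  0.23041634] [ 0.61681758 -0.0368409   0.22846965]
```

View pics/rel.png

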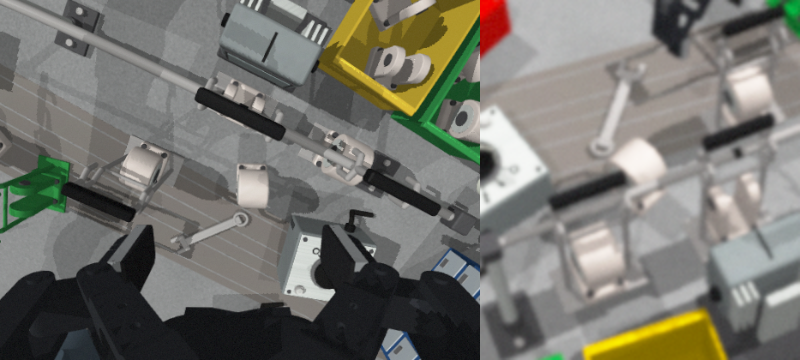

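The carrier hangs free with its bar at left (240,112), upright and within about 1 mm of the band. Now I'll turn the selector from the ring (yaw 63°) to two dots (yaw 3.4°).

Run:
```python
from h import *
x,y=.440,-.3245
movep([x-.02,y,.34],R(63.3)); movep([x,y,.20],R(63.3))
print(move_l([x,y,.127],feed=.1,until_force=10))
command_gripper(0.0,40); s=sense();print(s["time_s"],s["finger_gap"],s["wrist_force"].round(1))
for k in (33.4,2.9):
  move_l([x,y,.127],R(k)); s=sense();print(s["time_s"],s["wrist_force"].round(1),s["ft_torque"].round(2))
command_gripper(.06)
move_l([x,y,.22],feed=.2)
movep([.41,y,.30],R(20)); sleep(.3)
w=cam("wrist");c=cam("scene")
save("fin",np.hstack([cv2.resize(w[0][:260,150:430],(400,371)),cv2.resize(c[0][190:370,140:340],(400,371))]))
W=cloud(w);mk=(W[...,2]>.125)&(W[...,2]<.142)&(abs(W[...,0]-.44)<.06)&(abs(W[...,1]+.323)<.06)
print(cv2.minAreaRect((W[mk][:,:2]*1000).astype(np.float32)))
W=cloud(c);mk=(W[...,2]>.262)&(W[...,2]<.29)&(c[0].max(2)<80)&(abs(W[...,0]-.611)<.03)&(abs(W[...,1]+.036)<.06)
print(cv2.minAreaRect((W[mk][:,:2]*1000).astype(np.float32)),sense()["time_s"])
```

```text
False
28.2083 0.013477450199868875 [-0.6  0.4  3. ]
28.8833 [ 0.3 -1.   2.1] [-0.16 -0.   -0.01]
29.5667 [ 1.3 -2.   1.2] [-0.59 -0.25  0.03]
((440.2194519042969, -325.1372985839844), (61.121368408203125, 14.122466087341309), 2.9283037185668945)
((611.1795654296875, -36.4430046081543), (14.334894180297852, 86.48294830322266), 4.235475063323975) 31.525
```

View pics/fin.png

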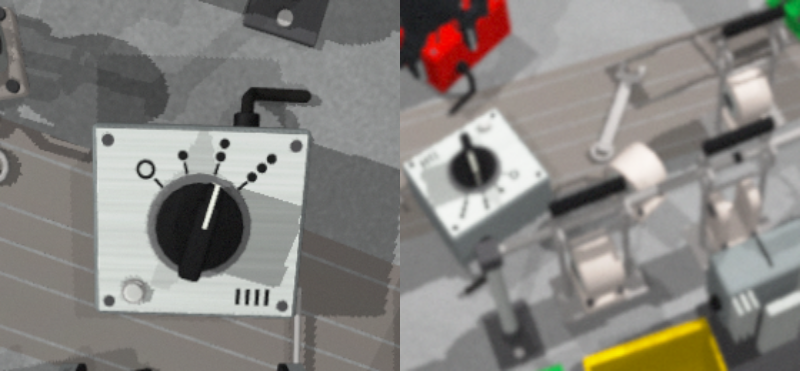

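The pointer (215,190) is at the two dots (223,150), the carrier still hangs on the band, and the robot is clear of everything.

```bash
python3 -c "
from rig import *
print(finish_job())"
```

```text
the job is handed in; nothing more can be done
None
```

I switched the lamp off, hooked the fork carrier on to the left and slid it to within about 1 mm of the band's centre, then turned the selector to two dots and handed the job in at about 31.5 s, with the other two carriers left where they were.

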